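# Tune the table radio to the red station tab

## Task

Tune the table radio: turn the brass tuning knob until the yellow pointer under the dial glass stands level with the red tab on the dial's far edge, then let go of the knob. The blue tab marks another station, and the black knob is the volume: leave it as it is set.

Things in the scene. Friction and masses are not known exactly. Their poses are not given: they have to be found in the camera images.
- tuning_grip (a point): Brass tuning knob on the radio's top: round, fluted, 34 mm across, 34 mm tall, vertical axis. Point: on its axis, 13 mm below its top, 27 mm above the radio's top panel; does not turn. It may be the left or the right knob. Stiff (0.06 N m), turns 1.5 rad either way from its middle, stays where left. 60 mm of pointer per rad: counterclockwise from above = pointer to the left (radio's +y).
- pointer_tip (a point): Far end of the yellow pointer, a bar 42 x 4 mm that slides left and right under the glass of the black dial (not touchable). Point: on the line where the tabs sit, 52 mm above the desk. Axes are the radio's: x away from the robot, y left along the dial, z up. Radio: immovable wooden box with ivory top, 160 (x) x 270 (y) x 52 mm, yaw within 0.25 rad; knobs on the near half, dial on the far half.
- red_mark (a point): Red tab, a clip 18 (radio's x) x 9 (y) x 4 mm, fixed on the radio's top just beyond the dial. Point: middle of its width, on the line along which pointer_tip moves; tuned when pointer_tip is here. Starts 24 to 71 mm from the pointer, left or right, so one grasp and at most 1.2 rad of turn suffice. An equal blue tab sits on the other side of the dial's middle.
- volume_line (a point): Outer end of the white line on top of the black volume knob (same size as the brass one, 170 mm beside it): 15 mm from that knob's axis, at the height of its top, 40 mm above the radio's top panel. Moves round if the volume knob is turned.

How it is judged:
By the outcome, as a careful person would: the job done as asked, in the order asked, and still so for the second after the job is handed in, with the robot touching nothing.
It also fails if it takes over 32 s, if anything falls off the work surface, if the arm or the gripper's body presses on something with over 40 N, if the wrist force passes 120 N, or if a joint passes its speed limit or range.

## Robot

A 7-joint arm with a two-finger parallel gripper is mounted at the origin on the work surface; the furniture and walls round the work are solid. World frame = base frame: x ahead of the robot, y to its left, z up, the work surface at z = 0. Lengths are in m, angles in rad, forces in N, time in s.
With the tool pointing down it reaches from about 0.4 to 0.925 m from the base axis. Payload 5.6 kg.
Tool frame: the origin (TCP) lies at the very end of the fingers, on their centre line; the grasp point (between the pads) lies 19 mm behind it; z points along the fingers, y is the line along which they close (so a half turn about z gives the same grasp; the last joint's range is limited). The gripper opens to 85 mm and grips with 20 to 120 N. Pads are 22 mm wide; open, the fingers measure 114 mm over their backs; the gripper's body (76 mm by 85 mm) begins 54 mm behind the grasp point. The pads swing forward as they close: fully open they stand 13 mm farther back than shut.
Start: joints at [1.238, 0.468, -0.012, 1.603, 0.006, 1.071, -0.056], TCP at [0.186, -0.623, 0.231] pointing down, gripper open.
Joint ranges: [-2.53, 2.53], [-0.31, 2.02], [-1.57, 1.55], [0.28, 2.44], [-1.29, 4.43], [0.15, 1.84], [-2.92, 2.92]. Speed limits (rad/s): [2.57, 2.57, 3.14, 3.14, 3.14, 3.14, 3.14].

## Interface

Orientations are given as [roll, pitch, yaw] about the fixed x, y, z axes, in that order (R = Rz(yaw) Ry(pitch) Rx(roll)).
In Python, from cell import r gives the robot as it stands.
- The arm moves only by the tool send_rows, never from a script. Its argument "moves" is a list that holds one entry, the list of rows, each a list of 5 numbers: the shift along the tool's x, y, z in mm, then the turn about the tool's z in degrees, then the closure in counts, from 0 (fully open) to 255 (shut). A call has 1 to 20 rows; each row is the pose to reach, as a shift and turn from the pose commanded when the call began, along the tool's axes at that moment; what a row does not reach only later rows make up. A row lasts 1/12 s, in which the tool goes at most 41.7 mm and 7.16 degrees, less where a joint would pass 70% of its speed; a pose out of reach is approached as far as the arm can. A call with a gripper value outside its range is refused whole. The fingers move at their own pace and stop on an object; "grip_force" is the grip in N (left out, the last holds). Time passes only in rows, so rows that repeat a pose let the fingers close. It gives the time, the measured TCP pose, the force, the opening and the grip force at its end, in the units of the state.
- r.sense(): the state, without advancing time (a new reading comes with each control period).
- r.snapshot(name): name is "scene" or "side" or "wrist"; returns (picture, depth): 480x640x3 uint8, blue, green, red; 480x640 float32, m along the optical axis (not along the pixel's ray), 0 where there is no reading.
- r.camera_params(name): a dict with "intrinsics" (3x3 intrinsics, pixels), "k1" (the pictures are not rectified: a ray, as slopes to the right and down, at radius r is drawn at 1 + k1 r^2 times it, then the intrinsics apply), "world_from_camera" (4x4, takes a point from camera to world coordinates). Camera axes: x right, y up, looking along -z (the intrinsics and any distortion apply to the point x, -y, -z); pixel columns grow to the right and rows downward; lengths in m; the calibration is good to about 2 mm. A picture is of the moment at which its call begins: read the wrist's pose just before it. camera_params takes no time and is no camera call; for the wrist camera it gives the pose at the moment of the call.
- r.close_job(): hands the job in; it is judged then, once.
Trained networks look in the newest picture that a camera, given by its name, has taken for a name from the list of things; names that differ only in an ending like _2 or _b are one class to them, and where a whole thing is asked for, a point or a joint stands for the part that bears it (a point fixed in the world has none). Each returns a list of dicts, best first, with "p" (0 to 1); they miss things now and then, are a little off and sometimes report something else, mostly with a low value. They report only what shows in the picture. A call takes as long as a camera call.
- r.search_frame(query, camera): "location" ([column, row] in pixels, amid what is visible of it).
The state is a dict: "t": time; "qpos": joint angles; "joint_velocities": joint speeds; "joint_efforts": joint torques, N m; "tcp_pos": TCP position; "eef_rot": TCP orientation; "force": force on the tool from outside, world axes, zero at the start; "torque": the same for the moment, N m; "gripper_width": finger opening in m; "gripper_force": force on a finger pad.
Only numpy, scipy, OpenCV 4.12 (cv2) and the standard library are available. Lean on these libraries where they do the work, as an engineer would, in place of code of your own. Each camera call takes 0.05 s, during which the arm holds its last target. There are 200 camera calls.

## Working session

There is one attempt and no reset: what is moved stays moved. The work goes in short steps, Python scripts to look and compute and a tool call to move; the robot and the scene stay as the last step left them, time stands still between calls to the robot, and variables do not carry over. Pictures are saved under pics/ and viewed, at most 10 in all, crops included, and the job is handed in when it is done.

Besides the shell and the picture viewer there is one more tool, called after "Emit:" as name(argument=value, ...) on one line, values as JSON. send_rows: Moves the arm, as the interface text tells. Its arguments: {"type":"object","properties":{"moves":{"type":"array"},"grip_force":{"type":"number"}},"required":["moves"]}

```bash
mkdir -p pics; cat > h.py <<'E'
import numpy as np, cv2
from cell import r
def pix2ray(cam,px,P=None):
    P=P or r.camera_params(cam); K=np.array(P["intrinsics"]); k=P["k1"]; T=np.array(P["world_from_camera"])
    d=(np.array(px,float)-K[[0,1],[2,2]])/K[[0,1],[0,1]]
    u=d.copy()
    for _ in range(30): u=d/(1+k*(u@u))
    return T[:3,3], T[:3,:3]@np.array([u[0],-u[1],-1.])
def at_z(cam,px,z,P=None):
    o,d=pix2ray(cam,px,P); return o+d*(z-o[2])/d[2]
def at_depth(cam,px,depth,P=None):
    o,d=pix2ray(cam,px,P); c,ro=int(round(px[0])),int(round(px[1]))
    return o+d*np.median(depth[ro-1:ro+2,c-1:c+2])
def tri(rays):
    A=np.zeros((3,3));b=np.zeros(3)
    for o,d in rays:
        d=d/np.linalg.norm(d);M=np.eye(3)-np.outer(d,d);A+=M;b+=M@o
    x=np.linalg.solve(A,b); return x,[np.linalg.norm(np.cross(x-o,d/np.linalg.norm(d))) for o,d in rays]
E
python3 - <<'E'
from h import *
s=r.sense();print(s)
rays={}
for cam in("scene","side"):
    im,dp=r.snapshot(cam);cv2.imwrite(f"pics/{cam}0.png",im)
    print(cam,np.round(np.array(r.camera_params(cam)["world_from_camera"]),2).tolist())
    for q in("tuning_grip","pointer_tip","red_mark","volume_line"):
        for f in r.search_frame(q,cam)[:2]:
            p=f["location"];print(q,p,f["p"],at_depth(cam,p,dp).round(4))
            rays.setdefault(q,[]).append(pix2ray(cam,p)) if f["p"]>.5 else 0
for q in rays:
    if len(rays[q])>1: print(q,tri(rays[q]))
E
```

```text
{'t': 0.0, 'qpos': array([ 1.23799131,  0.46837428, -0.01158142,  1.60363859,  0.00598748,
        1.07144272, -0.05625373]), 'joint_velocities': array([ 0.00088516, -0.00104732, -0.00105826,  0.00079689, -0.0002681 ,
       -0.00122918, -0.00242417]), 'joint_efforts': array([ 6.04420893e-04, -5.32375789e+01,  2.17444712e-02, -2.51300651e+01,
        1.13727417e-02,  7.99332687e-03, -2.23706587e-05]), 'tcp_pos': array([ 0.18550614, -0.62236321,  0.23033402]), 'eef_rot': array([-3.13976839e+00,  1.25689336e-04,  2.89762393e-01]), 'force': array([-0.73882253,  0.43596269, -0.22481258]), 'torque': array([-0.02461004,  0.04801288,  0.01185798]), 'gripper_force': 0.0, 'gripper_width': 0.08552099992078885}
scene [[-0.81, 0.37, -0.45, 0.18], [-0.58, -0.52, 0.63, 0.57], [-0.0, 0.77, 0.63, 0.63], [0.0, 0.0, 0.0, 1.0]]
tuning_grip [342.9, 249.7] 0.63 [0.5226 0.0264 0.0817]
volume_line [387.4, 198.8] 0.89 [ 0.5354 -0.1436  0.0819]
side [[0.99, 0.08, -0.07, 0.52], [-0.1, 0.58, -0.81, -0.66], [-0.02, 0.81, 0.59, 0.59], [0.0, 0.0, 0.0, 1.0]]
tuning_grip [294.8, 259.5] 0.57 [ 0.5311 -0.0036  0.08  ]
red_mark [296.6, 259.9] 0.73 [ 0.5341 -0.0034  0.0787]
red_mark [357.1, 269.7] 0.59 [ 0.6384 -0.0107  0.0523]
volume_line [311.4, 322.5] 0.76 [ 0.5452 -0.1664  0.0908]
tuning_grip (array([0.53145633, 0.01242891, 0.06755021]), [np.float64(1.5354725006726613e-05), np.float64(1.5354725006655716e-05)])
volume_line (array([ 0.54321319, -0.15271481,  0.07519068]), [np.float64(0.0030997169204777177), np.float64(0.0030997169204775585)])
red_mark (array([ 0.51503288, -0.65530848,  0.58713154]), [np.float64(9.033045682630851e-16), np.float64(1.0988386739214226e-15)])
```

View pics/scene0.png

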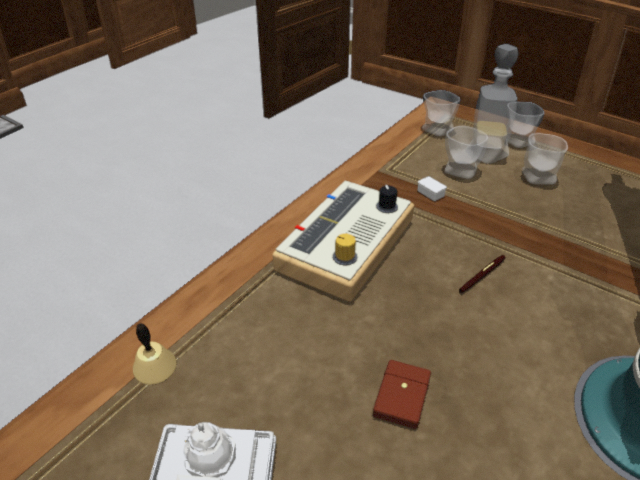

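View pics/side0.png

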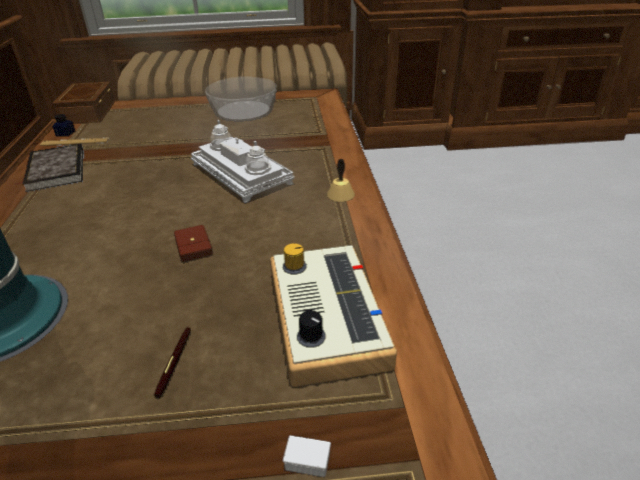

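The scene view shows the brass knob as the left knob at (345,247), red tab at (299,228), blue at (332,197) and pointer around (330,221). The side view shows brass at (294,257), red at (358,267), blue at (376,313) and pointer at (348,292). Red lies left of the pointer, so the turn is counterclockwise.

```bash
cat >> h.py <<'E'
def blobs(im,roi):
    x0,y0,x1,y1=roi;h=cv2.cvtColor(im[y0:y1,x0:x1],cv2.COLOR_BGR2HSV);out={}
    for n,lo,hi in(("red",(0,170,130),(6,255,255)),("red2",(174,170,130),(180,255,255)),("blue",(100,120,110),(125,255,255)),("yel",(20,100,80),(33,255,255))):
        m=cv2.inRange(h,lo,hi);k,_,st,c=cv2.connectedComponentsWithStats(m)
        out[n]=[(int(st[i,4]),(c[i]+[x0,y0]).round(2).tolist(),st[i,:4].tolist()) for i in np.argsort(-st[1:,4])[:3]+1 if st[i,4]>3]
    return out
E
python3 - <<'E'
from h import *
for cam,roi in(("scene",(260,180,420,300)),("side",(265,230,400,390))):
    b=blobs(cv2.imread(f"pics/{cam}0.png"),roi)
    for n in b:
        for a,c,_ in b[n]: print(cam,n,a,c,at_z(cam,c,.054).round(4))
T=[tri([pix2ray("scene",a),pix2ray("side",b)]) for a,b in(((345,247),(293.5,257)),((299,228),(358,267)),((332,197),(376,313)))]
for t in T: print(t[0].round(4),t[1])
E
```

```text
scene red 24 [299.0, 227.17] [ 0.6402 -0.0071  0.054 ]
scene blue 18 [330.67, 196.5] [ 0.6488 -0.1214  0.054 ]
scene yel 456 [344.95, 246.65] [ 0.5415 -0.0098  0.054 ]
scene yel 13 [330.77, 220.15] [ 0.6049 -0.0581  0.054 ]
side red 30 [357.5, 266.6] [ 0.6402 -0.0044  0.054 ]
side blue 45 [375.38, 312.02] [ 0.649  -0.1196  0.054 ]
side yel 417 [293.69, 254.74] [0.5308 0.0442 0.054 ]
side yel 42 [347.6, 291.33] [ 0.6132 -0.0664  0.054 ]
side yel 37 [327.46, 359.73] [ 0.5634 -0.2055  0.054 ]
[0.5289 0.011  0.0741] [np.float64(0.0005497636545887965), np.float64(0.0005497636545887687)]
[ 0.6401 -0.0058  0.0536] [np.float64(0.0008848509302666575), np.float64(0.000884850930266738)]
[ 0.6481 -0.1225  0.0535] [np.float64(0.001651906657255607), np.float64(0.0016519066572556929)]
```

```bash
python3 - <<'E'
from h import *
for n,p in(("decbase",(492,160)),("g1",(460,178)),("g2",(540,183)),("eraser",(432,195))): print(n,at_z("scene",p,0).round(3))
o,d=pix2ray("scene",(506,46)); b=at_z("scene",(492,150),0)
t=np.dot(b[:2]-o[:2],d[:2])/np.dot(d[:2],d[:2]); print("dec top",(o+t*d).round(3))
P=r.camera_params("wrist"); T=np.array(P["world_from_camera"]);s=r.sense()
from scipy.spatial.transform import Rotation as R
A=R.from_euler("xyz",s["eef_rot"]).as_matrix()
print((A.T@(T[:3,3]-s["tcp_pos"])).round(3),(A.T@-T[:3,2]).round(3),P["intrinsics"])
E
```

```text
decbase [ 0.462 -0.544  0.   ]
g1 [ 0.494 -0.421  0.   ]
g2 [ 0.332 -0.514  0.   ]
eraser [ 0.516 -0.319  0.   ]
dec top [ 0.496 -0.588  0.264]
[ 0.08  -0.001 -0.142] [-0.31  -0.001  0.951] [[351.50282166   0.         318.13554085]
 [  0.         351.50282166 240.72202597]
 [  0.           0.           1.        ]]
```

Emit:
send_rows(moves=[[[0,0,-40,0,0],[0,0,-80,0,0],[510,-508,-80,0,0],[510,-508,-80,0,0],[510,-508,-80,0,0],[510,-508,-80,0,0],[510,-508,-80,0,0],[510,-508,-80,0,0],[510,-508,-80,0,0],[510,-508,-80,0,0],[510,-508,-80,0,0],[510,-508,-80,0,0],[510,-508,-80,0,0],[510,-508,-80,0,0],[510,-508,-80,0,0],[510,-508,-50,0,0],[510,-508,-20,0,0],[510,-508,10,0,0],[510,-508,20,0,0],[510,-508,20,0,0]]])

```text
t: 2.17
tcp_pos: [0.5301, 0.0108, 0.2112]
eef_rot: [3.141, -0.002, 0.29]
force: [0.6, -1.6, -0.1]
gripper_width: 0.0851
gripper_force: 0.0
```

```bash
cat > look.py <<'E'
import sys
from h import *
s=r.sense();P=r.camera_params("wrist");im,dp=r.snapshot("wrist");cv2.imwrite(f"pics/{sys.argv[1]}.png",im)
print(s["t"],s["tcp_pos"],s["eef_rot"],s["qpos"].round(2),s["force"].round(1),s["gripper_width"])
for q in("tuning_grip","pointer_tip","red_mark","volume_line"):
    for f in r.search_frame(q,"wrist")[:2]: print(q,f["location"],round(f["p"],2),at_z("wrist",f["location"],.054,P).round(4),at_z("wrist",f["location"],.079,P).round(4))
b=blobs(im,(0,0,640,480))
for n in b:
    for a,c,bx in b[n]: print(n,a,c,bx,at_z("wrist",c,.054,P).round(4))
E
python3 look.py w1
```

```text
2.1667 [0.53006657 0.01081022 0.21121246] [ 3.14084149e+00 -1.85563060e-03  2.89795426e-01] [ 0.33  0.34 -0.5   1.89  0.2   0.96 -1.54] [ 0.6 -1.6 -0.1] 0.08513321048606627
tuning_grip [315.7, 225.6] 0.68 [0.526 0.013 0.054] [0.5327 0.0148 0.079 ]
red_mark [379.1, 100.7] 0.67 [ 0.6385 -0.006   0.054 ] [ 0.6358 -0.0026  0.079 ]
volume_line [514.7, 269.3] 0.97 [ 0.5382 -0.1733  0.054 ] [ 0.5439 -0.1559  0.079 ]
red 25 [372.96, 105.32] [371, 100, 5, 9] [ 0.6339 -0.0025  0.054 ]
blue 139 [512.27, 128.5] [507, 117, 12, 24] [ 0.6491 -0.116   0.054 ]
yel 1380 [313.84, 228.91] [293, 207, 43, 44] [0.5226 0.0137 0.054 ]
yel 9 [425.89, 154.0] [425, 152, 3, 6] [ 0.6109 -0.0569  0.054 ]
```

View pics/w1.png

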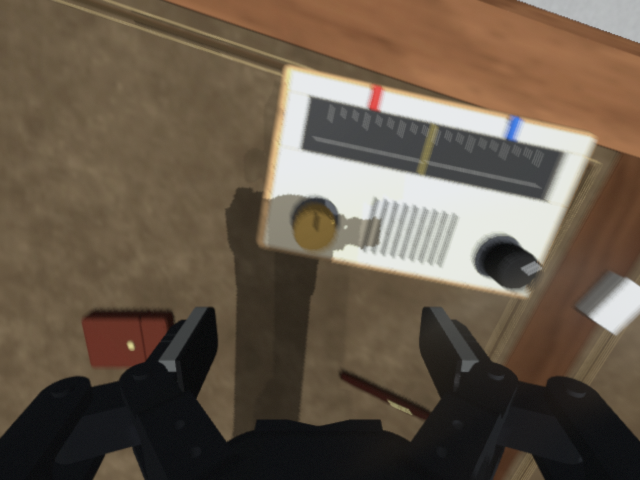

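Wrist view: red tab (376,98), blue (513,128), pointer from tip (434,123) to (422,175), brass knob (315,226), black knob (508,258). Descend partway and remeasure.

Emit:
send_rows(moves=[[[1,-2,30,0,0],[1,-2,65,0,0],[1,-2,71,0,0],[1,-2,71,0,0]]])

```text
t: 2.75
tcp_pos: [0.5282, 0.0097, 0.14]
eef_rot: [-3.142, 0.003, 0.287]
force: [-0.0, 0.5, 1.0]
gripper_width: 0.0855
gripper_force: 0.0
```

```bash
python3 look.py w2
```

```text
2.75 [0.52824485 0.00967715 0.13996656] [-3.14152218  0.00321453  0.28746308] [ 0.3   0.44 -0.46  1.95  0.26  0.82 -1.6 ] [-0.   0.5  1. ] 0.0855104175319547
tuning_grip [315.4, 251.8] 0.97 [0.5248 0.0118 0.054 ] [0.5337 0.0142 0.079 ]
tuning_grip [573.3, 306.4] 0.6 [ 0.5375 -0.178   0.054 ] [ 0.5449 -0.1548  0.079 ]
red_mark [397.9, 86.1] 0.96 [ 0.6393 -0.0057  0.054 ] [ 0.6355 -0.0014  0.079 ]
volume_line [571.8, 308.4] 0.69 [ 0.5357 -0.1777  0.054 ] [ 0.5434 -0.1546  0.079 ]
volume_line [314.6, 253.7] 0.53 [0.5233 0.012  0.054 ] [0.5323 0.0143 0.079 ]
red 324 [397.2, 85.13] [387, 69, 20, 34] [ 0.6397 -0.0051  0.054 ]
blue 435 [579.46, 125.6] [568, 110, 24, 32] [ 0.6492 -0.1195  0.054 ]
yel 2303 [314.71, 264.81] [286, 236, 59, 56] [0.5154 0.0096 0.054 ]
yel 381 [462.84, 153.3] [450, 121, 26, 66] [ 0.6144 -0.0585  0.054 ]
```

View pics/w2.png

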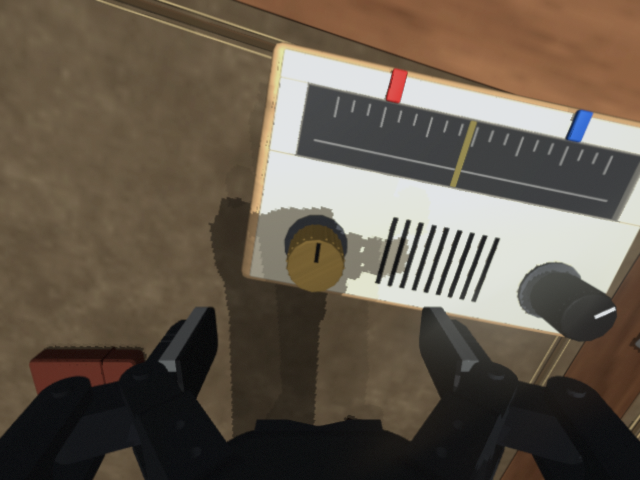

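Closer view: knob top centre (315,266), red tab (397,85), blue (580,126), pointer from tip (474,121) to (454,187).

```bash
cat > gap.py <<'E'
import sys
from h import *
def gap(im,P,yroi=(0,0,640,480),zr=.055,zp=.052):
    b=blobs(im,(0,0,640,480))
    red=at_z("wrist",b["red"][0][1],zr,P)[:2];blue=at_z("wrist",b["blue"][0][1],zr,P)[:2]
    y=(red-blue)/np.linalg.norm(red-blue);x=np.array([y[1],-y[0]])
    for a,c,bx in b["yel"]:
        if bx[2]>0:
            p=at_z("wrist",c,zp,P)[:2]; print("yel",a,c,"rad x,y from red [mm]",((p-red)@x*1e3).round(1),((p-red)@y*1e3).round(1))
    print("yaw",np.arctan2(-y[0],y[1]),"tabs",np.linalg.norm(red-blue),red)
E
python3 - <<'E'
from gap import *
im=cv2.imread("pics/w2.png");P=r.camera_params("wrist");gap(im,P)
s=r.sense();yaw=s["eef_rot"][2]
tx=np.array([np.cos(yaw),np.sin(yaw)]);ty=np.array([np.sin(yaw),-np.cos(yaw)])
for px,z in(((315,266),.092),((316,246),.0655),((315.4,251.8),.079)):
    p=at_z("wrist",px,z,P);d=p[:2]-s["tcp_pos"][:2];print(p.round(4),(d@tx*1e3).round(1),(d@ty*1e3).round(1))
print(r.sense()["tcp_pos"])
E
```

```text
yel 2303 [314.71, 264.81] rad x,y from red [mm] -124.8 25.1
yel 381 [462.84, 153.3] rad x,y from red [mm] -29.9 -52.8
yaw 0.08508922620514814 tabs 0.11609631002648775 [ 0.64323038 -0.00388013]
[0.5316 0.0143 0.092 ] 1.6 -2.9
[0.535  0.0149 0.0655] 5.1 -2.4
[0.5357 0.0154 0.079 ] 5.9 -2.7
[0.53083987 0.01114359 0.14272629]
```

Emit:
send_rows(moves=[[[3,-2,30,0,0],[3,-2,60,0,0],[3,-2,75,0,0],[3,-2,80,0,0],[3,-2,80,0,0],[3,-2,80,0,120],[3,-2,80,0,200],[3,-2,80,0,200],[3,-2,80,0,200],[3,-2,80,0,200],[3,-2,80,0,200],[3,-2,80,0,200],[3,-2,80,0,200],[3,-2,80,0,200]]], grip_force=50)

```text
t: 4.17
tcp_pos: [0.5329, 0.013, 0.0621]
eef_rot: [3.139, -0.002, 0.289]
force: [-0.8, -3.1, 7.2]
gripper_width: 0.0331
gripper_force: 49.1
```

```bash
cat > look2.py <<'E'
import sys
from gap import *
P=r.camera_params("wrist");im,dp=r.snapshot("wrist");cv2.imwrite(f"pics/{sys.argv[1]}.png",im)
s=r.sense();print(s["t"],s["tcp_pos"].round(4),s["eef_rot"].round(3),s["force"].round(1),s["torque"].round(2),s["gripper_width"],s["gripper_force"])
try: gap(im,P)
except Exception as e: print(e)
im,dp=r.snapshot("side");cv2.imwrite(f"pics/{sys.argv[1]}s.png",im)
b=blobs(im,(265,230,400,390))
for n in b:
    for a,c,_ in b[n]: print("side",n,a,c,at_z("side",c,.054).round(4))
E
python3 look2.py g1
```

```text
4.2167 [0.5328 0.013  0.0621] [ 3.139e+00 -2.000e-03  2.890e-01] [-0.5 -1.8  7.5] [-0.5   0.27  0.03] 0.03275621583335957 49.10692870616913
list index out of range
side red 31 [357.55, 266.65] [ 0.6402 -0.0045  0.054 ]
side blue 44 [375.39, 312.07] [ 0.649  -0.1197  0.054 ]
side yel 177 [288.33, 255.92] [0.5209 0.0419 0.054 ]
side yel 75 [329.39, 359.69] [ 0.5661 -0.2058  0.054 ]
side yel 42 [356.33, 355.4] [ 0.6051 -0.2025  0.054 ]
```

View pics/g1.png

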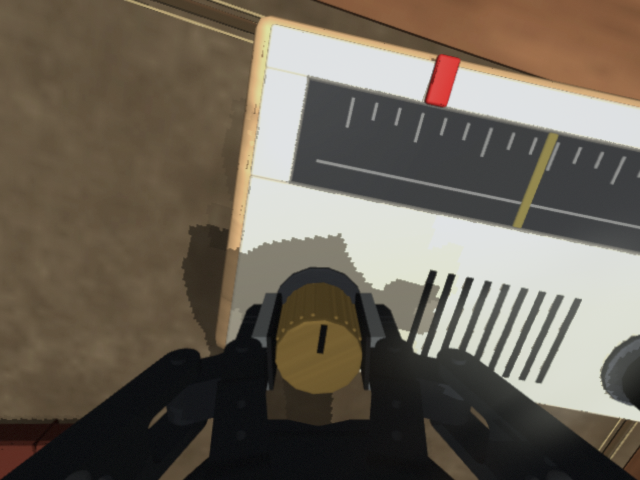

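The knob is squarely gripped (top at (319,356)); red tab at (442,80), pointer tip at (552,134). Turn counterclockwise, slightly short, then refine.

Emit:
send_rows(moves=[[[0,0,0,-4,200],[0,0,0,-8,200],[0,0,0,-13,200],[0,0,0,-18,200],[0,0,0,-23,200],[0,0,0,-28,200],[0,0,0,-33,200],[0,0,0,-38,200],[0,0,0,-42,200],[0,0,0,-45,200],[0,0,0,-46,200],[0,0,0,-46,200],[0,0,0,-46,200],[0,0,0,-46,200]]])

```text
t: 5.43
tcp_pos: [0.5309, 0.0154, 0.062]
eef_rot: [-3.141, 0.001, 1.093]
force: [-6.0, 2.2, 11.9]
gripper_width: 0.0328
gripper_force: 49.9
```

```bash
python3 look2.py g2
```

```text
5.4833 [0.5309 0.0154 0.062 ] [-3.141e+00  1.000e-03  1.093e+00] [-6.6  1.8 12. ] [ 0.47  1.35 -0.  ] 0.03276941722381658 49.94377255439758
yel 6848 [317.53, 341.69] rad x,y from red [mm] -118.6 6.4
yel 601 [493.69, 277.14] rad x,y from red [mm] -29.5 -4.8
yel 4 [283.0, 306.5] rad x,y from red [mm] -123.1 31.9
yaw 0.05269225493890831 tabs 0.1145091204672941 [ 0.63887328 -0.00416823]
side red 31 [357.55, 266.65] [ 0.6402 -0.0045  0.054 ]
side blue 43 [375.37, 312.0] [ 0.649  -0.1196  0.054 ]
side yel 347 [292.29, 255.59] [0.5281 0.042  0.054 ]
side yel 74 [329.77, 359.74] [ 0.5666 -0.2059  0.054 ]
side yel 67 [359.63, 354.91] [ 0.6099 -0.2022  0.054 ]
```

View pics/g2.png

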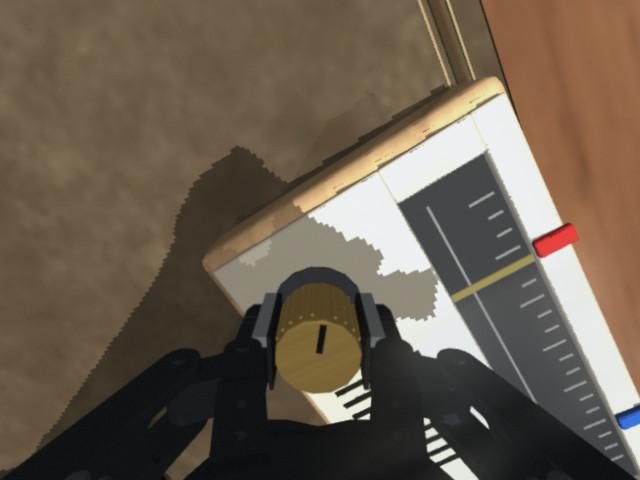

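Pointer tip now at (533,260), red tab at (556,241): just a few mm left to go. I'll measure it with the pointer's own line.

```bash
cat > fine.py <<'E'
import sys
from h import *
def mask(im,lo,hi):
    m=cv2.inRange(cv2.cvtColor(im,cv2.COLOR_BGR2HSV),lo,hi);return m
def fine(im,P,psel):
    out={}
    for n,lo,hi,z in(("red",(0,150,110),(8,255,255),.055),("yel",(20,80,80),(35,255,255),.052)):
        k,L,st,c=cv2.connectedComponentsWithStats(mask(im,lo,hi))
        idx=[i for i in range(1,k) if st[i,4]>100]
        i=min(idx,key=lambda i:np.hypot(*(c[i]-psel[n])))
        ys,xs=np.where(L==i);W=np.array([at_z("wrist",p,z,P)[:2] for p in zip(xs,ys)])
        rect=cv2.minAreaRect((W*1e3).astype(np.float32));print(n,len(W),"size mm",np.round(rect[1],1))
        m=W.mean(0);u=np.linalg.svd(W-m,full_matrices=False)[2][0];u*=np.sign(u[0]);out[n]=(m,u)
        print("  axis yaw",np.arctan2(u[1],u[0]).round(4))
    d=(out["red"][0]-out["yel"][0])*1e3
    for yaw in(np.arctan2(*out["yel"][1][::-1]),np.arctan2(*out["red"][1][::-1]),.08):
        print("gap red-pointer to left, yaw",round(yaw,3),(d@np.array([-np.sin(yaw),np.cos(yaw)])).round(2))
E
python3 - <<'E'
from fine import *
P=r.camera_params("wrist")
fine(cv2.imread("pics/g2.png"),P,{"red":(556,241),"yel":(494,277)})
E
```

```text
red 764 size mm [18.   9.1]
  axis yaw 0.0618
yel 716 size mm [40.6  4.2]
  axis yaw 0.0859
gap red-pointer to left, yaw 0.086 3.91
gap red-pointer to left, yaw 0.062 4.64
gap red-pointer to left, yaw 0.08 4.09
```

Emit:
send_rows(moves=[[[0,0,0,-2,200],[0,0,0,-4,200],[0,0,0,-4,200],[0,0,0,-4,200],[0,0,0,-4,200]]])

```text
t: 5.95
tcp_pos: [0.5307, 0.0155, 0.062]
eef_rot: [-3.14, 0.001, 1.163]
force: [-7.2, 2.2, 14.0]
gripper_width: 0.0324
gripper_force: 50.0
```

```bash
python3 - <<'E'
from fine import *
P=r.camera_params("wrist");im,_=r.snapshot("wrist");cv2.imwrite("pics/g3.png",im);print(r.sense()["eef_rot"])
fine(im,P,{"red":(556,270),"yel":(500,290)})
E
```

```text
[-3.14013339e+00  6.42792966e-04  1.16332045e+00]
red 727 size mm [17.9  9.2]
  axis yaw 0.0566
yel 705 size mm [40.7  4.2]
  axis yaw 0.0859
gap red-pointer to left, yaw 0.086 -0.18
gap red-pointer to left, yaw 0.057 0.7
gap red-pointer to left, yaw 0.08 -0.01
```

View pics/g3.png

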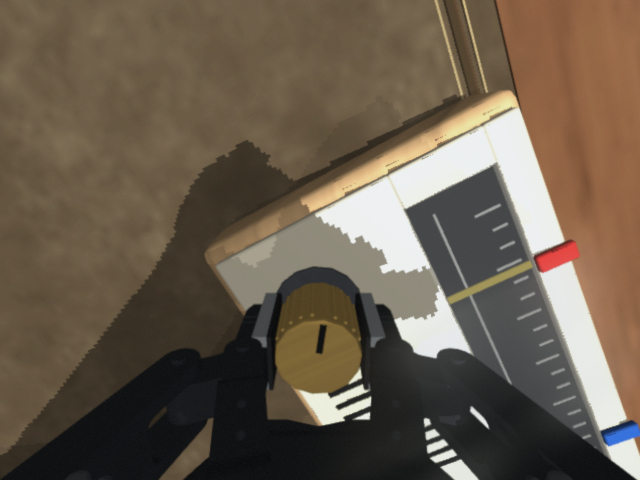

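The pointer tip (531,265) now lines up with the red tab (557,256). Release straight and rise, then check from above.

Emit:
send_rows(moves=[[[0,0,0,-4,150],[0,0,0,-4,80],[0,0,0,-4,0],[0,0,0,-4,0],[0,0,0,-4,0],[0,0,0,-4,0],[0,0,0,-4,0],[0,0,-20,-4,0],[0,0,-50,-4,0],[0,0,-85,-4,0],[0,0,-90,-4,0],[0,0,-90,-4,0],[0,0,-90,-4,0]]])

```text
t: 7.08
tcp_pos: [0.5316, 0.0138, 0.1504]
eef_rot: [3.141, 0.001, 1.232]
force: [-0.1, -0.7, -0.3]
gripper_width: 0.0852
gripper_force: 0.0
```

```bash
python3 - <<'E'
from fine import *
P=r.camera_params("wrist");im,_=r.snapshot("wrist");cv2.imwrite("pics/e1.png",im);print(r.sense()["gripper_width"])
fine(im,P,{"red":(480,230),"yel":(450,250)})
im,_=r.snapshot("side");cv2.imwrite("pics/e1s.png",im)
E
```

```text
0.0853993131020267
red 307 size mm [17.9  9.4]
  axis yaw 0.0603
yel 318 size mm [41.   4.2]
  axis yaw 0.083
gap red-pointer to left, yaw 0.083 0.48
gap red-pointer to left, yaw 0.06 1.17
gap red-pointer to left, yaw 0.08 0.57
```

View pics/e1.png

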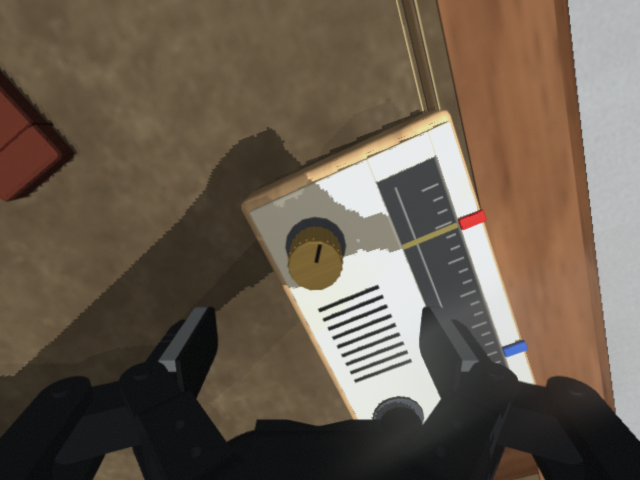

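I repeated −4° in that call, which commanded an extra turn as the fingers opened. The pointer still reads about 0.5 mm from red (tip (457,225), tab (472,220)). I'll verify from directly overhead.

Emit:
send_rows(moves=[[[0,0,-30,7,0],[0,0,-30,14,0],[0,0,-30,21,0],[0,0,-30,28,0],[0,0,-30,35,0],[0,0,-30,42,0],[0,0,-30,49,0],[0,0,-30,56,0],[25,25,-30,63,0],[25,25,-30,66,0],[25,25,-30,66,0],[25,25,-30,66,0],[25,25,-30,66,0]]])

```text
t: 8.27
tcp_pos: [0.5625, 0.0291, 0.1795]
eef_rot: [3.141, 0.003, 0.082]
force: [-0.4, -0.7, 0.8]
gripper_width: 0.0856
gripper_force: 0.0
```

```bash
python3 - <<'E'
from fine import *
P=r.camera_params("wrist");im,_=r.snapshot("wrist")
print(np.array(P["world_from_camera"])[:3,3],r.sense()["force"])
f=[b for b in r.search_frame("red_mark","wrist")];print(f)
f=f[0]["location"]
fine(im,P,{"red":f,"yel":np.array(f)+[0,40]})
cv2.imwrite("pics/e2.png",cv2.resize(im,(800,600)))
E
```

```text
[0.64247463 0.03656719 0.32148765] [1.40787314 0.20599878 0.87705579]
[{'location': [375.6, 134.8], 'p': 0.89}]
red 282 size mm [17.6  7.9]
  axis yaw 0.0872
yel 289 size mm [39.9  4.1]
  axis yaw 0.0833
gap red-pointer to left, yaw 0.083 1.05
gap red-pointer to left, yaw 0.087 0.94
gap red-pointer to left, yaw 0.08 1.15
```

View pics/e2.png

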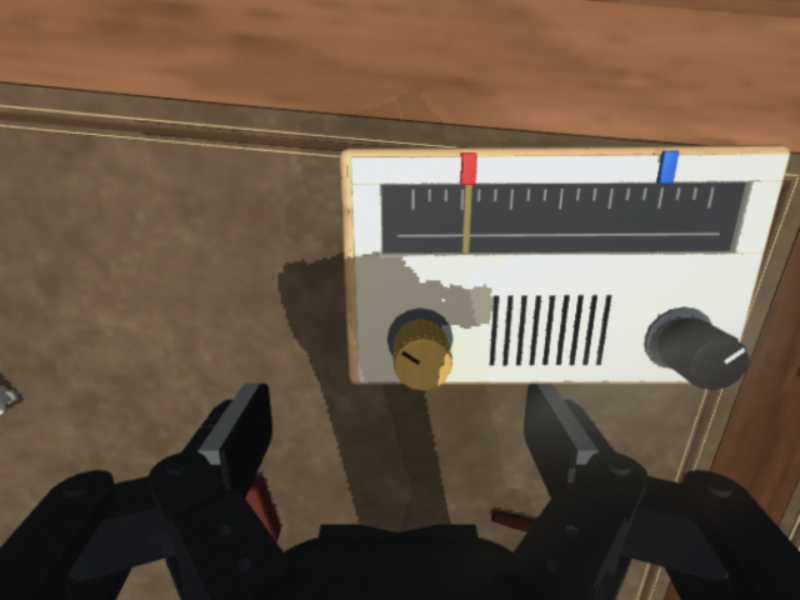

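In the overhead view the pointer runs from (465,252) to (468,186), and extending it reaches the red tab's centre at (469,168). The two are in line to within 1 mm, nothing is being touched, and the volume line is unchanged.

```bash
python3 -c "
from cell import r
print(r.close_job())"
```

```text
the job is handed in; nothing more can be done
None
```

The radio is tuned: the yellow pointer stands level with the red tab to within about 1 mm, the brass knob is released, the volume knob was never touched, and the job was handed in at about 8.5 s.

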